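Tamp the ballast in a display stand's foot

ROBOT

A 6-joint arm with a two-finger parallel gripper is mounted at the origin on the work surface. World frame = base frame: x ahead of the robot, y to its left, z up, the work surface at z = 0. Lengths are in m, angles in rad, forces in N, time in s.
With the tool pointing down it reaches from about 0.325 to 0.9 m from the base axis. Payload 6.1 kg.
Tool frame: the origin (TCP) lies on the centre line of the jaws, within the pads' length; the fingertips stand 17 mm ahead of it and the grasp point (between the pads) lies 2 mm behind it; z points along the fingers, y is the direction in which the jaws open and shut (so a half turn about z gives the same grasp; the last joint's range is limited). The gripper opens to 87 mm and grips with 3 to 60 N. Pads are 19 mm wide; open, the fingers measure 117 mm over their backs; the gripper's body (75 mm by 190 mm) begins 51 mm behind the grasp point.
Start: joints at [1.208, 0.22, 1.526, -0, 1.395, -0.126], TCP at [0.147, 0.608, 0.24] pointing down, gripper open.
Joint ranges: [-2.98, 2.98], [-0.91, 2.08], [0.09, 2.57], [-1.24, 4.39], [0.2, 2.65], [-2.68, 2.68]. Speed limits (rad/s): [2.57, 2.57, 3.01, 3.14, 3.14, 3.14].

INTERFACE

Orientations are given as a rotation vector (axis times angle).
In Python, from rig import manip gives the robot as it stands.
- The arm moves only by the tool arm_command, never from a script. Its argument "increments" is a list of rows, each a list of 3 entries, a list of its own where there are three numbers: the turn, a rotation vector about the tool's x, y, z in degrees, then the shift along the tool's x, y, z in m, then the opening, from 0 (shut) to 1 (fully open). In form: [[[wx, wy, wz], [tx, ty, tz], grip], ...]. A call has 1 to 10 rows; each row is the pose to reach, as a shift and turn from the pose commanded when the call began, along the tool's axes at that moment; what a row does not reach only later rows make up. A row lasts 1/10 s, in which the tool goes at most 50 mm and 8.59 degrees, less where a joint would pass 70% of its speed; a pose out of reach is approached as far as the arm can. A call with a gripper value outside its range is refused whole. The fingers move at their own pace and stop on an object; "grip_force" is the grip in N (left out, the last holds). Time passes only in rows, so rows that repeat a pose let the fingers close. It gives the time, the measured TCP pose, the force and the opening at its end, in the units of the state.
- manip.state(): the state, without advancing time (a new reading comes with each control period).
- manip.grab_frame(name): name is "scene" or "top" or "wrist"; returns the picture (480x640x3 uint8, blue, green, red); there is no depth.
- manip.camera_model(name): a dict with "vfov" (degrees; the focal length in pixels is half the picture's height over the tangent of half this angle, whatever the lens; pixels are square), "cx", "cy" (the principal point, pixels), "origin" and "rotation" of the camera in the world; the wrist camera has in their place "T_tool_cam" (4x4, takes a point from camera to tool coordinates, whose origin is the TCP and whose axes are the flange's). Camera axes: x right, y up, looking along -z (the intrinsics and any distortion apply to the point x, -y, -z); pixel columns grow to the right and rows downward; lengths in m; the calibration is good to about 2 mm. A picture is of the moment at which its call begins: read the wrist's pose just before it. camera_model takes no time and is no camera call.
- manip.hand_in(): hands the job in, once; it reports no verdict.
Trained networks look in the newest picture that a camera, given by its name, has taken for a name from the list of things; names that differ only in an ending like _2 or _b are one class to them, and where a whole thing is asked for, a point or a joint stands for the part that bears it (a point fixed in the world has none). Each returns a list of dicts, best first, with "score" (0 to 1); they miss things now and then, are a little off and sometimes report something else, mostly with a low value. They report only what shows in the picture. A call takes as long as a camera call. They do not tell look-alikes from the thing itself.
- manip.silhouettes(target, camera): "pixels" (480x640 bool, what is visible of it) and "at" ([row, column] in pixels, amid what is visible of it).
The state is a dict: "time": time; "joint_pos": joint angles; "joint_vel": joint speeds; "tau": joint torques, N m; "tcp_pos": TCP position; "orientation": TCP orientation; "force": force on the tool from outside, world axes, zero at the start; "torque": the same for the moment, N m; "gripper_width": finger opening in m.
Only numpy, scipy, OpenCV 4.12 (cv2) and the standard library are available. Lean on these libraries where they do the work, as an engineer would, in place of code of your own. Each camera call takes 0.05 s, during which the arm holds its last target. There are 200 camera calls.

TASK

The concrete ballast nuggets in both cells of the white display-stand foot stand proud, so its cover would not close: hold the tamper by its red grip and press them down until all lie level in a single layer in their cells. Then stand the tamper upright on the open bench and let go. Touch the nuggets only with the tamper, do not drop it onto them, and leave the cover, pliers, tape and screwdriver where they are.

Things in the scene. Friction and masses are not known exactly. Their poses are not given: they have to be found in the camera images.
- foot: Open white ballast foot of a display pole, fixed to the bench: outside 130 (its x) x 228 (its y) mm, rim 52 mm above the bench, walls 6 mm. Origin at the centre of its underside; z up. A wall along its y parts it into two cells, centred at x = -31 and x = +31 mm, each inside 56 (x) x 216 mm (y), floor 8 mm above the bench. Each holds four concrete nuggets.
- tamper_grip (a point): Tamper standing upright on its flat foot, 0.4 kg: aluminium foot plate 44 (its x) x 100 (its y) x 12 mm high, thin dark stem, and a red upright grip block 30 (x) x 44 (y) x 70 mm high. This point is the centre of the grip block, 115 mm above the underside of the plate; its axes are the tamper's, z up. The plate fits into a cell of the foot with its long side along the cell.
- a1_center (a point): Centre (half-way up) of a loose grey nugget in the cell at x = -31 mm: round double cone 50 mm across, 36 mm high, flat 28 mm ends, about 0.1 kg; starts flat on the cell floor. On the floor its centre is 26 mm above the bench.
- a2_center (a point): Centre (half-way up) of a loose grey nugget in the cell at x = -31 mm: round double cone 50 mm across, 36 mm high, flat 28 mm ends, about 0.1 kg; starts flat on the cell floor. On the floor its centre is 26 mm above the bench.
- a3_center (a point): Centre (half-way up) of a loose grey nugget in the cell at x = -31 mm: round double cone 50 mm across, 36 mm high, flat 28 mm ends, about 0.1 kg; starts flat on the cell floor. On the floor its centre is 26 mm above the bench.
- a4_center (a point): Centre (half-way up) of a loose grey nugget in the cell at x = -31 mm: round double cone 50 mm across, 36 mm high, flat 28 mm ends, about 0.1 kg; starts perched between nuggets a1 and a2, its underside about 25 mm above the cell floor; pressed straight down with 3 to 25 N it wedges them apart along the cell and drops to the floor (sometimes only at a second or third press, 12 mm to one side). On the floor its centre is 26 mm above the bench.
- b1_center (a point): Centre (half-way up) of a loose grey nugget in the cell at x = +31 mm: round double cone 50 mm across, 36 mm high, flat 28 mm ends, about 0.1 kg; starts flat on the cell floor. On the floor its centre is 26 mm above the bench.
- b2_center (a point): Centre (half-way up) of a loose grey nugget in the cell at x = +31 mm: round double cone 50 mm across, 36 mm high, flat 28 mm ends, about 0.1 kg; starts flat on the cell floor. On the floor its centre is 26 mm above the bench.
- b3_center (a point): Centre (half-way up) of a loose grey nugget in the cell at x = +31 mm: round double cone 50 mm across, 36 mm high, flat 28 mm ends, about 0.1 kg; starts flat on the cell floor. On the floor its centre is 26 mm above the bench.
- b4_center (a point): Centre (half-way up) of a loose grey nugget in the cell at x = +31 mm: round double cone 50 mm across, 36 mm high, flat 28 mm ends, about 0.1 kg; starts perched between nuggets b1 and b2, its underside about 25 mm above the cell floor; pressed straight down with 3 to 25 N it wedges them apart along the cell and drops to the floor (sometimes only at a second or third press, 12 mm to one side). On the floor its centre is 26 mm above the bench.
- cover: Bystander: flat white cover plate of the foot, 130 x 228 x 5 mm, lying on the bench; origin at the centre of its underside.
- pliers: Bystander: red-handled pliers lying flat, 165 mm long, 62 mm wide; origin at the pivot, on the bench.
- tape: Bystander: roll of green tape lying flat, 120 mm across, 24 mm high; origin at the centre of its underside.
- screwdriver: Bystander: red-handled screwdriver lying flat, 170 mm long; origin on the bench.
Not all that is in view belongs to the job. Leave any orange or pink look-alike of the part that bears b2_center alone.

How it is judged:
By the outcome, as a careful person would: the job done as asked, in the order asked, and still so for the second after the job is handed in, with the robot touching nothing.
It also fails if it takes over 61 s, if anything falls off the work surface, if the arm or the gripper's body presses on something with over 40 N, if the wrist force passes 120 N, or if a joint passes its speed limit or range.

## Working session

There is one attempt and no reset: what is moved stays moved. The work goes in short steps, Python scripts to look and compute and a tool call to move; the robot and the scene stay as the last step left them, time stands still between calls to the robot, and variables do not carry over. Pictures are saved under pics/ and viewed, about 8 in all and at most 12, crops included, and the job is handed in when it is done.

Besides the shell and the picture viewer there is one more tool, called after ">>>" as a command line: name --argument value ..., lists and objects as JSON in quotes. arm_command: Moves the arm, as the interface text tells. Its arguments: {"type":"object","properties":{"increments":{"type":"array","items":{"type":"array"}},"grip_force":{"type":"number"}},"required":["increments"]}

```bash
mkdir -p pics; ls; python3 - <<'E'
from rig import manip
import cv2,numpy as np
print(manip.state())
for n in ["scene","top","wrist"]:
    im=manip.grab_frame(n); cv2.imwrite(f"pics/{n}0.png",im)
    print(n,manip.camera_model(n))
    if n!="wrist":
        for t in ["foot","tamper_grip","a1_center","cover"]:
            for d in manip.silhouettes(t,n):
                p=d["pixels"]; r,c=np.nonzero(p)
                print(n,t,round(d["score"],2),d["at"],p.sum(),r.min(),r.max(),c.min(),c.max())
E
```

```text
pics
{'time': 0.0, 'joint_pos': array([ 1.20789322e+00,  2.21238379e-01,  1.52762817e+00, -1.14953552e-05,
        1.39468494e+00, -1.26091297e-01]), 'joint_vel': array([ 0.00095959, -0.00113947, -0.00159331, -0.00081192,  0.00099988,
        0.0016971 ]), 'tau': array([ 2.85116739e-04, -4.94607139e+01, -3.87383044e+01,  7.01666228e-02,
        5.72202250e-02, -1.47708206e-04]), 'tcp_pos': array([0.14641769, 0.60699737, 0.2384206 ]), 'orientation': array([-3.71056494e-01, -3.11913489e+00,  2.98927771e-03]), 'force': array([-1.09360674,  0.91391976,  0.08692048]), 'torque': array([-0.0026306 ,  0.02236422, -0.03118761]), 'gripper_width': 0.08717173723246222}
scene {'vfov': 44.57147414050338, 'cx': 314.89202631429026, 'cy': 237.22172015191094, 'origin': array([1.61834774, 0.75294376, 0.95105479]), 'rotation': array([0.53647558, 1.05375241, 1.96466627])}
scene foot 0.86 [264.1, 373.2] 3436 238 298 321 420
scene tamper_grip 0.88 [215.8, 288.8] 925 187 244 272 304
scene a1_center 0.56 [264.7, 196.0] 966 246 278 171 214
scene a1_center 0.46 [249.4, 342.9] 39 247 252 340 347
scene cover 0.6
[... 290 characters left out ...]
foot 0.75 [266.0, 250.0] 3641 224 307 194 310
top tamper_grip 0.85 [281.4, 389.5] 936 268 295 364 410
top a1_center 0.55 [272.5, 297.6] 344 260 282 284 303
top a1_center 0.28 [281.3, 391.2] 939 268 294 363 410
top cover 0.84 [151.6, 319.0] 5546 122 186 266 369
wrist {'vfov': 70.51066598140095, 'cx': 314.5661902644584, 'cy': 243.8846366640219, 'T_tool_cam': array([[ 3.41877755e-04,  9.59750954e-01,  2.80852256e-01,
         7.75235759e-02],
       [ 9.99999873e-01, -4.31831648e-04,  2.58403211e-04,
        -1.50322124e-04],
       [ 3.69283621e-04,  2.80852132e-01, -9.59750980e-01,
        -1.44976173e-01],
       [ 0.00000000e+00,  0.00000000e+00,  0.00000000e+00,
         1.00000000e+00]])}
```

View pics/top0.png

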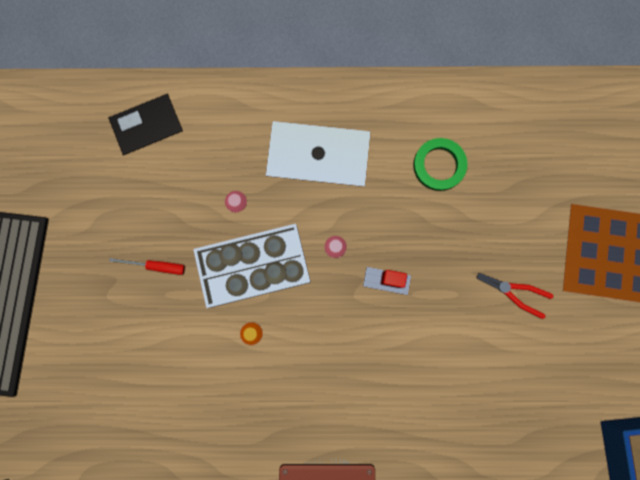

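View pics/scene0.png

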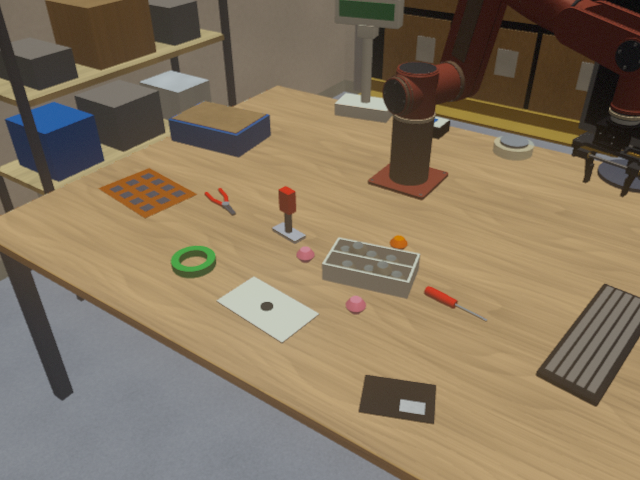

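The only tamper is at top (389,281), scene (288,215). The other red things are the pliers handles at top (525,300) and the screwdriver handle at (165,267). The nugget look-alikes to leave alone are pink at (235,201) and (335,246) and orange at (251,334). The grey nuggets are all inside the foot at (250,266).

```bash
cat > h.py <<'E'
from rig import manip
import cv2,numpy as np
from scipy.spatial.transform import Rotation as R
from scipy.optimize import minimize
def cam(n):
    m=manip.camera_model(n); f=240/np.tan(np.radians(m["vfov"]/2))
    if n=="wrist":
        s=manip.state(); T=np.eye(4); T[:3,:3]=R.from_rotvec(s["orientation"]).as_matrix(); T[:3,3]=s["tcp_pos"]
        T=T@np.array(m["T_tool_cam"]); Rm,o=T[:3,:3],T[:3,3]
    else: Rm,o=R.from_rotvec(m["rotation"]).as_matrix(),m["origin"]
    return f,m["cx"],m["cy"],Rm,np.array(o)
def proj(c,P):
    f,cx,cy,Rm,o=c; q=(np.atleast_2d(P)-o)@Rm
    return np.c_[cx+f*q[:,0]/-q[:,2], cy-f*q[:,1]/-q[:,2]]
def back(c,uv,z):
    f,cx,cy,Rm,o=c; uv=np.atleast_2d(uv).astype(float)
    d=np.c_[(uv[:,0]-cx)/f,-(uv[:,1]-cy)/f,-np.ones(len(uv))]@Rm.T
    return o+d*((z-o[2])/d[:,2])[:,None]
def box(sx,sy,z0,z1):
    return np.array([[a*sx/2,b*sy/2,z] for a in(-1,1) for b in(-1,1) for z in(z0,z1)])
FOOT=[box(.13,.228,0,.052)]
TAMP=[box(.044,.1,0,.012),box(.012,.012,.012,.08),box(.03,.044,.08,.15)]
def place(P,q):
    c,s=np.cos(q[2]),np.sin(q[2]); return P@np.array([[c,-s,0],[s,c,0],[0,0,1]]).T+[q[0],q[1],0]
def render(c,boxes,q,S=4,hull=False):
    im=np.zeros((480*S,640*S),np.uint8)
    for b in boxes:
        h=cv2.convexHull(proj(c,place(b,q)).astype(np.float32)); cv2.fillConvexPoly(im,np.round((h+.5)*S-.5).astype(np.int32),1)
    return im
def fit(obs,boxes,q0,S=4):
    # obs: list of (cam, mask)
    M=[cv2.resize(m.astype(np.uint8),None,fx=S,fy=S,interpolation=cv2.INTER_NEAREST) for _,m in obs]
    def cost(q):
        t=0
        for (c,_),m in zip(obs,M):
            r=render(c,boxes,q,S); t+=1-(r&m).sum()/max(1,(r|m).sum())
        return t
    best=min((minimize(cost,[q0[0],q0[1],q0[2]+d],method="Nelder-Mead",options=dict(initial_simplex=[[q0[0],q0[1],q0[2]+d],[q0[0]+.01,q0[1],q0[2]+d],[q0[0],q0[1]+.01,q0[2]+d],[q0[0],q0[1],q0[2]+d+.1]],xatol=1e-4,fatol=1e-5)) for d in(0,)),key=lambda r:r.fun)
    return best.x,best.fun/len(obs)
def hullmask(m):
    h=cv2.convexHull(np.argwhere(m)[:,::-1].astype(np.int32)); o=np.zeros(m.shape,np.uint8); cv2.fillConvexPoly(o,h,1); return o
E
cat > m1.py <<'E'
from h import *
fo={};ta={}
for n in("top","scene"):
    manip.grab_frame(n); fo[n]=(cam(n),hullmask(manip.silhouettes("foot",n)[0]["pixels"])); ta[n]=(cam(n),manip.silhouettes("tamper_grip",n)[0]["pixels"])
ct=cam("top")
p=back(ct,[250,266],.05)[0]; q=back(ct,[375,281],0)[0]; print(p,q)
e=back(ct,[[194,245],[297,225]],.05);yf=np.arctan2(*(e[1]-e[0])[1::-1])-np.pi/2
e=back(ct,[[364,278],[409,284]],.0);yt=np.arctan2(*(e[1]-e[0])[1::-1])+np.pi/2
for nm,D,B,q0 in(("foot",fo,FOOT,[p[0],p[1],yf]),("tamp",ta,TAMP,[q[0],q[1],yt])):
    for k in(["top"],["scene"],["top","scene"]):
        x,f=fit([D[i] for i in k],B,q0); print(nm,k,np.round(x,4),np.degrees(x[2]).round(1),round(f,3))
print(np.degrees(yf),np.degrees(yt))
E
python3 m1.py
```

```text
[0.52565895 0.1627495  0.05      ] [ 0.49424608 -0.11095177  0.        ]
foot ['top'] [ 0.5265  0.1601 -2.9004] -166.2 0.029
foot ['scene'] [ 0.5257  0.1627 -2.9512] -169.1 1.0
foot ['top', 'scene'] [ 0.5265  0.1601 -2.9004] -166.2 0.515
tamp ['top'] [ 0.4938 -0.1356 -0.1813] -10.4 0.053
tamp ['scene'] [ 0.4936 -0.1389 -0.3411] -19.5 0.119
tamp ['top', 'scene'] [ 0.4939 -0.1365 -0.1997] -11.4 0.1
-169.09281524925836 -7.739977796101692
```

```bash
cat > go.py <<'E'
import sys
from h import *
def goto(x,y,z,ydeg):
    s=manip.state(); A=R.from_rotvec(s["orientation"]); a=np.radians(ydeg); Y=np.array([np.cos(a),np.sin(a),0]); Z=np.array([0,0,-1.])
    B=R.from_matrix(np.c_[np.cross(Y,Z),Y,Z]); Y0=A.as_matrix()[:,1]
    print("t",round(s["time"],2),"tcp",s["tcp_pos"].round(4),"yaw",np.degrees(np.arctan2(Y0[1],Y0[0])).round(1),"F",s["force"].round(1),"w",round(s["gripper_width"],4),"j",s["joint_pos"].round(2))
    print("turn",np.degrees((A.inv()*B).as_rotvec()).round(2),"shift",A.inv().apply(np.array([x,y,z])-s["tcp_pos"]).round(4))
if __name__=="__main__": goto(*map(float,sys.argv[1:5]))
E
python3 go.py 0.494 -0.136 0.30 79.5
```

```text
t 0.85 tcp [0.1466 0.6075 0.2395] yaw 76.4 F [-0.   0.7  0.3] w 0.0868 j [ 1.21  0.22  1.53 -0.    1.39 -0.13]
turn [-0.    0.   -3.06] shift [-0.5121 -0.6413 -0.0604]
```

>>> arm_command --increments '[[[0,0,-3],[-0.512,-0.641,-0.06],1],[[0,0,-3],[-0.512,-0.641,-0.06],1],[[0,0,-3],[-0.512,-0.641,-0.06],1],[[0,0,-3],[-0.512,-0.641,-0.06],1],[[0,0,-3],[-0.512,-0.641,-0.06],1],[[0,0,-3],[-0.512,-0.641,-0.06],1],[[0,0,-3],[-0.512,-0.641,-0.06],1],[[0,0,-3],[-0.512,-0.641,-0.06],1],[[0,0,-3],[-0.512,-0.641,-0.06],1],[[0,0,-3],[-0.512,-0.641,-0.06],1]]'

```text
time: 1.85
tcp_pos: [0.3582, 0.154, 0.2766]
orientation: [0.289, 3.127, 0.001]
force: [0.9, 0.1, 0.2]
gripper_width: 0.0871
```

```bash
python3 go.py 0.494 -0.136 0.30 79.5
```

```text
t 1.85 tcp [0.3582 0.154  0.2766] yaw 79.5 F [0.9 0.1 0.2] w 0.0871 j [ 0.2  -0.4   2.04  0.    1.51 -1.18]
turn [ 0.04  0.09 -0.04] shift [-0.1866 -0.2602 -0.0232]
```

>>> arm_command --increments '[[[0,0,0],[-0.187,-0.26,-0.023],1],[[0,0,0],[-0.187,-0.26,-0.023],1],[[0,0,0],[-0.187,-0.26,-0.023],1],[[0,0,0],[-0.187,-0.26,-0.023],1],[[0,0,0],[-0.187,-0.26,-0.023],1],[[0,0,0],[-0.187,-0.26,-0.023],1],[[0,0,0],[-0.187,-0.26,-0.023],1],[[0,0,0],[-0.187,-0.26,-0.023],1],[[0,0,0],[-0.187,-0.26,-0.023],1]]'

```text
time: 2.75
tcp_pos: [0.4936, -0.134, 0.2987]
orientation: [-0.291, -3.127, -0.001]
force: [0.0, -0.2, 0.4]
gripper_width: 0.0868
```

```bash
cat > m2.py <<'E'
from h import *
c=cam("wrist"); im=manip.grab_frame("wrist")
S=manip.silhouettes("tamper_grip","wrist")
for d in S: print(round(d["score"],2),d["at"],d["pixels"].sum())
m=S[0]["pixels"]; q,f=fit([(c,m)],TAMP,[.494,-.136,-.18]); print(q.round(4),np.degrees(q[2]).round(1),f)
r=render(c,TAMP,q,1); 
cn,_=cv2.findContours(r,0,1); cv2.drawContours(im,cn,-1,(0,255,255),1)
cn,_=cv2.findContours(m.astype(np.uint8),0,1); cv2.drawContours(im,cn,-1,(255,0,0),1)
cv2.imwrite("pics/w1.png",im)
E
python3 m2.py; python3 go.py .494 -.136 .3 79.5
```

```text
0.68 [215.2, 311.5] 3987
[ 0.4944 -0.1347 -0.2066] -11.8 0.041424341356009364
t 2.85 tcp [ 0.4935 -0.133   0.2989] yaw 79.5 F [0.5 0.7 0.6] w 0.0869 j [-0.42 -0.09  1.74  0.    1.49 -1.81]
turn [ 0.03 -0.02 -0.01] shift [-0.001  -0.0028 -0.0011]
```

View pics/w1.png

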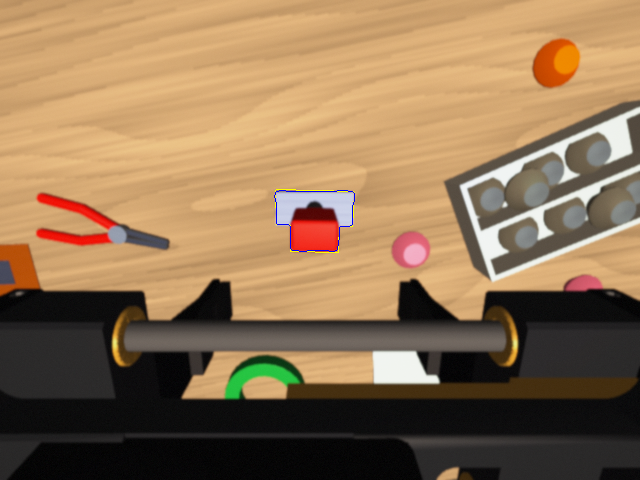

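The close view confirms the choice. The tamper, with its aluminium plate and red grip, is at (312,220), centred between the jaws. The pink look-alike at (410,250) stays clear of the jaws, and the foot is at right. I'll descend on the grip and close.

>>> arm_command --increments '[[[0,0,0.8],[-0.001,-0.002,0.05],1],[[0,0,0.8],[-0.001,-0.002,0.1],1],[[0,0,0.8],[-0.001,-0.002,0.14],1],[[0,0,0.8],[-0.001,-0.002,0.165],1],[[0,0,0.8],[-0.001,-0.002,0.18],1],[[0,0,0.8],[-0.001,-0.002,0.185],1],[[0,0,0.8],[-0.001,-0.002,0.185],1]]'

```text
time: 3.55
tcp_pos: [0.4941, -0.1351, 0.1138]
orientation: [-0.309, -3.126, -0.001]
force: [1.3, -0.0, 0.3]
gripper_width: 0.0869
```

>>> arm_command --increments '[[[0,0,0],[0,0,0],0.3],[[0,0,0],[0,0,0],0.3],[[0,0,0],[0,0,0],0.3],[[0,0,0],[0,0,0],0.3],[[0,0,0],[0,0,0],0.3],[[0,0,0],[0,0,0],0.3]]' --grip_force 45

```text
time: 4.15
tcp_pos: [0.4946, -0.1363, 0.1141]
orientation: [0.311, 3.126, 0.0]
force: [0.5, 2.8, 2.2]
gripper_width: 0.0463
```

>>> arm_command --increments '[[[0,0,0],[0,0,0],0.2],[[0,0,0],[0,0,0],0.2],[[0,0,0],[0,0,-0.01],0.2],[[0,0,0],[0,0,-0.04],0.2],[[0,0,0],[0,0,-0.08],0.2],[[0,0,0],[0,0,-0.12],0.2],[[0,0,0],[0,0,-0.13],0.2],[[0,0,0],[0,0,-0.13],0.2]]'

```text
time: 4.95
tcp_pos: [0.4954, -0.1367, 0.2459]
orientation: [0.311, 3.123, -0.002]
force: [-0.1, -0.6, -4.5]
gripper_width: 0.0437
```

```bash
cat > m3.py <<'E'
from h import *
manip.grab_frame("top"); c=cam("top")
S=manip.silhouettes("foot","top"); q,f=fit([(c,hullmask(S[0]["pixels"]))],FOOT,[.5265,.16,.24]); print("foot top",q.round(4),np.degrees(q[2]),f)
im=manip.grab_frame("scene"); c2=cam("scene")
for d in manip.silhouettes("foot","scene"):
    r,cc=np.nonzero(d["pixels"]); print(round(d["score"],2),d["at"],len(r),cc.min(),cc.max(),r.min(),r.max())
d=manip.silhouettes("foot","scene")[0]
q2,f2=fit([(c2,hullmask(d["pixels"]))],FOOT,q); print("scene",q2.round(4),np.degrees(q2[2]),f2)
for qq,col in((q,(0,0,255)),(q2,(255,0,0))):
    for z in (.052,):
        P=place(np.array([[a*.065,b*.114,z] for a,b in((-1,-1),(-1,1),(1,1),(1,-1))]),qq); cv2.polylines(im,[np.round(proj(c2,P)*16).astype(np.int32)],True,col,1,shift=4)
cv2.imwrite("pics/s2.png",cv2.resize(im[180:330,230:450],None,fx=3.5,fy=3.5))
S=manip.silhouettes("a1_center","top")
for d in S: print("nug",round(d["score"],2),d["at"],d["pixels"].sum(), back(c,[d["at"][::-1]],.044).round(3))
S=manip.silhouettes("tamper_grip","scene"); q3,f3=fit([(c2,S[0]["pixels"])],[b+[0,0,.13] for b in TAMP],[.494,-.135,-.2]); print("tamp scene",q3.round(4),f3)
E
python3 m3.py;python3 go.py .494 -.136 .24 79.5
```

```text
foot top [0.5264 0.1599 0.2394] 13.714811520715031 0.0161285761417731
0.86 [271.7, 370.9] 3048 322 418 239 297
scene [0.5285 0.1607 0.2492] 14.277456787800995 0.02550399334936615
nug 0.79 [273.7, 296.8] 337 [[0.509 0.062 0.044]]
nug 0.62 [250.7, 251.6] 357 [[0.559 0.161 0.044]]
tamp scene [ 0.4941 -0.1363 -0.3072] 0.3076638965835642
t 5.3 tcp [ 0.4936 -0.1359  0.2421] yaw 78.6 F [ 0.2  0.3 -3.7] w 0.0438 j [-0.42 -0.05  1.81 -0.    1.39 -1.8 ]
turn [ 0.04 -0.19 -0.87] shift [-0.0004 -0.      0.0021]
```

View pics/s2.png

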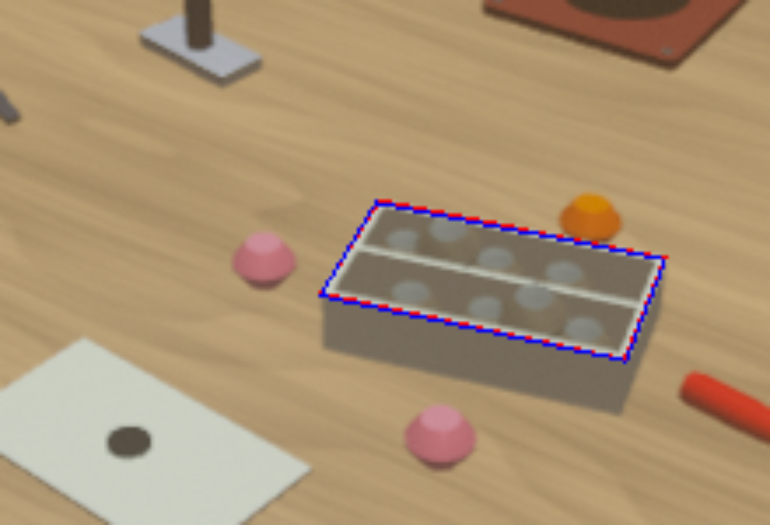

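```bash
cat > m4.py <<'E'
from h import *
Q=[.527,.160,np.radians(13.9)]
im=manip.grab_frame("top"); c=cam("top")
def loc(u,z): 
    p=back(c,[u],z)[0]-[Q[0],Q[1],0]; a=Q[2]; return np.array([np.cos(a)*p[0]+np.sin(a)*p[1],-np.sin(a)*p[0]+np.cos(a)*p[1]])
for u,z in(((236,285),.044),((261,280),.044),((273,273),.069),((293,271),.044),((215,260),.044),((231,254),.069),((249,253),.044),((275,246),.044)): print(u,(loc(u,z)*1000).round(0))
# rectified view at z=.069, 3 px/mm
def rect(z):
    W=np.array([[-.07,.12,z],[.07,.12,z],[.07,-.12,z],[-.07,-.12,z]]); s=proj(c,place(W,Q)).astype(np.float32)
    # x' = along foot y, y' down = foot x
    d=np.array([[0,0],[0,420],[720,420],[720,0]],np.float32)
    o=cv2.warpPerspective(im,cv2.getPerspectiveTransform(s,d),(720,420),flags=cv2.INTER_CUBIC)
    for k in range(-100,101,20): cv2.line(o,(360-3*k,0),(360-3*k,8 if k else 20),(0,0,255),1)
    return o
cv2.imwrite("pics/rect.png",np.vstack([rect(.069)])) 
E
python3 m4.py
```

```text
(236, 285) [-33.  42.]
(261, 280) [-35. -12.]
(273, 273) [-29. -43.]
(293, 271) [-33. -84.]
(215, 260) [31. 75.]
(231, 254) [32. 34.]
(249, 253) [28. -1.]
(275, 246) [ 29. -59.]
```

View pics/rect.png

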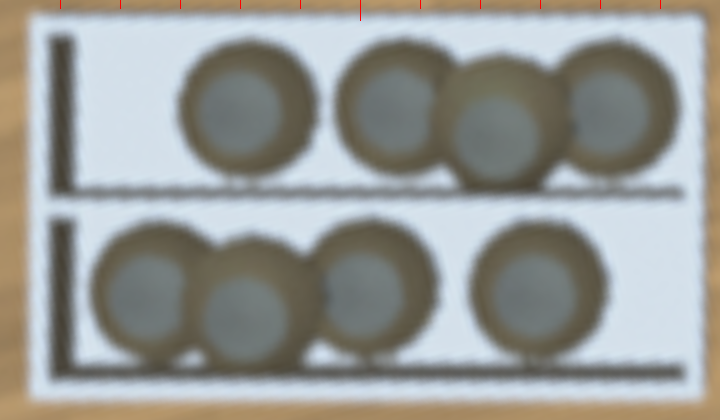

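Perched nuggets show as the overlapping discs at rectified (495,130) and (245,310). In the foot frame they lie at about y = -46 mm in the near cell and +37 mm in the far cell. I'll carry the tamper over the near cell.

```bash
python3 go.py .5077 .1089 .235 103.9
```

```text
t 5.35 tcp [ 0.4939 -0.136   0.2425] yaw 78.6 F [-0.4 -0.3 -4.2] w 0.0439 j [-0.42 -0.05  1.81 -0.    1.39 -1.8 ]
turn [  0.06  -0.14 -25.27] shift [0.0347 0.2428 0.0077]
```

>>> arm_command --increments '[[[0,0,-4],[0.006,0.04,0],0.2],[[0,0,-8],[0.012,0.08,0],0.2],[[0,0,-12],[0.017,0.12,0],0.2],[[0,0,-16],[0.023,0.16,0],0.2],[[0,0,-20],[0.029,0.2,0.002],0.2],[[0,0,-23],[0.033,0.228,0.004],0.2],[[0,0,-25.3],[0.035,0.243,0.007],0.2],[[0,0,-25.3],[0.035,0.243,0.007],0.2],[[0,0,-25.3],[0.035,0.243,0.007],0.2]]' --grip_force 55

```text
time: 6.25
tcp_pos: [0.5079, 0.1083, 0.2365]
orientation: [0.381, -3.117, 0.001]
force: [-0.3, 0.1, -3.5]
gripper_width: 0.0439
```

```bash
cat > m5.py <<'E'
from h import *
Q=[.527,.160,np.radians(13.9)]
im=manip.grab_frame("wrist"); c=cam("wrist"); cv2.imwrite("pics/w2.png",im)
E
python3 m5.py; python3 go.py .5077 .1089 .19 103.9
```

```text
t 6.3 tcp [0.5081 0.1079 0.2367] yaw 103.9 F [-0.2 -0.7 -3.3] w 0.0437 j [ 0.06 -0.03  1.8  -0.    1.37 -1.75]
turn [-0.04 -0.04 -0.04] shift [0.0001 0.0011 0.0467]
```

View pics/w2.png

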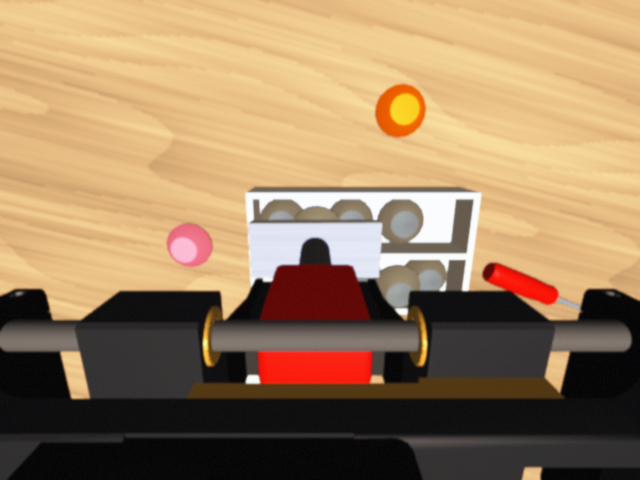

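The held plate is parallel to the foot and over the near cell at (315,250). Now I'll lower it slowly.

>>> arm_command --increments '[[[0,0,0],[0,0.001,0.02],0.2],[[0,0,0],[0,0.001,0.035],0.2],[[0,0,0],[0,0.001,0.044],0.2],[[0,0,0],[0,0.001,0.047],0.2],[[0,0,0],[0,0.001,0.049],0.2],[[0,0,0],[0,0.001,0.051],0.2],[[0,0,0],[0,0.001,0.053],0.2]]'

```text
time: 7.0
tcp_pos: [0.5084, 0.1099, 0.1846]
orientation: [-0.381, 3.117, -0.0]
force: [0.1, 0.4, -4.1]
gripper_width: 0.0437
```

>>> arm_command --increments '[[[0,0,0],[0,0,0.0015],0.2],[[0,0,0],[0,0,0.003],0.2],[[0,0,0],[0,0,0.0045],0.2]]'

```text
time: 7.3
tcp_pos: [0.508, 0.1099, 0.1796]
orientation: [-0.381, 3.118, -0.0]
force: [-0.1, -0.8, -3.2]
gripper_width: 0.0437
```

>>> arm_command --increments '[[[0,0,0],[0,0,0.0015],0.2],[[0,0,0],[0,0,0.003],0.2],[[0,0,0],[0,0,0.0045],0.2]]'

```text
time: 7.6
tcp_pos: [0.5082, 0.1103, 0.1757]
orientation: [-0.381, 3.117, 0.001]
force: [-1.7, 1.3, 2.2]
gripper_width: 0.0442
```

>>> arm_command --increments '[[[0,0,0],[0,0,0.0015],0.2],[[0,0,0],[0,0,0.003],0.2]]'

```text
time: 7.8
tcp_pos: [0.5084, 0.1102, 0.1725]
orientation: [-0.381, 3.117, 0.001]
force: [0.0, 1.9, 2.0]
gripper_width: 0.0436
```

>>> arm_command --increments '[[[0,0,0],[0,0,0.0015],0.2],[[0,0,0],[0,0,0.003],0.2]]'

```text
time: 8.0
tcp_pos: [0.5083, 0.1102, 0.1694]
orientation: [-0.381, 3.117, 0.001]
force: [-0.3, 2.8, 3.2]
gripper_width: 0.0442
```

>>> arm_command --increments '[[[0,0,0],[0,0,0.0015],0.2],[[0,0,0],[0,0,0.003],0.2]]'

```text
time: 8.2
tcp_pos: [0.508, 0.1099, 0.166]
orientation: [-0.381, 3.118, -0.0]
force: [-0.2, 3.4, 2.3]
gripper_width: 0.044
```

>>> arm_command --increments '[[[0,0,0],[0,0,0.0015],0.2],[[0,0,0],[0,0,0.003],0.2]]'

```text
time: 8.4
tcp_pos: [0.5077, 0.1097, 0.1626]
orientation: [0.381, -3.118, 0.0]
force: [-0.7, 1.9, 1.0]
gripper_width: 0.0437
```

>>> arm_command --increments '[[[0,0,0],[0,0,0.0015],0.2]]'

```text
time: 8.5
tcp_pos: [0.5076, 0.1096, 0.161]
orientation: [0.381, -3.118, 0.001]
force: [0.3, -0.9, -4.0]
gripper_width: 0.0439
```

>>> arm_command --increments '[[[0,0,0],[0,0,0.001],0.2],[[0,0,0],[0,0,0.002],0.2]]'

```text
time: 8.7
tcp_pos: [0.507, 0.1093, 0.1583]
orientation: [0.381, -3.116, 0.001]
force: [0.4, -0.1, -5.4]
gripper_width: 0.0435
```

>>> arm_command --increments '[[[0,0,0],[0,0,0.001],0.2],[[0,0,0],[0,0,0.002],0.2]]'

```text
time: 8.9
tcp_pos: [0.5075, 0.1095, 0.1578]
orientation: [0.381, -3.117, 0.001]
force: [-4.4, -0.9, 7.7]
gripper_width: 0.0437
```

The near cell went level: the force released, and firm contact came at plate height of about 44 mm. I'll rise and move to the far cell.

>>> arm_command --increments '[[[0,0,0],[0,0,-0.01],0.2],[[0,0,0],[0,0,-0.04],0.2],[[0,0,0],[0,0,-0.07],0.2],[[0,0,0],[0,0,-0.078],0.2],[[0,0,0],[-0.024,0.03,-0.078],0.2],[[0,0,0],[-0.047,0.06,-0.078],0.2],[[0,0,0],[-0.062,0.081,-0.078],0.2],[[0,0,0],[-0.062,0.081,-0.078],0.2]]'

```text
time: 9.7
tcp_pos: [0.5488, 0.2062, 0.2344]
orientation: [0.385, -3.118, -0.002]
force: [0.7, -0.6, -4.0]
gripper_width: 0.0437
```

```bash
cat > m6.py <<'E'
from h import *
exec(open("m4.py").read().split("for u,z")[0].split("\n",1)[1])
import sys
def rect(z):
    W=np.array([[-.07,.12,z],[.07,.12,z],[.07,-.12,z],[-.07,-.12,z]]); s=proj(c,place(W,Q)).astype(np.float32)
    d=np.array([[0,0],[0,420],[720,420],[720,0]],np.float32)
    return cv2.warpPerspective(im,cv2.getPerspectiveTransform(s,d),(720,420),flags=cv2.INTER_CUBIC)
cv2.imwrite(sys.argv[1],rect(.044))
for d in manip.silhouettes("a1_center","top"): print(round(d["score"],2),d["at"],(loc(d["at"][::-1],.04)*1000).round(0))
E
python3 m6.py pics/rect2.png; python3 go.py .5482 .2033 .19 103.9
```

```text
0.77 [271.6, 296.3] [-36. -91.]
t 9.8 tcp [0.548  0.2036 0.2342] yaw 104.0 F [ 0.2  0.3 -4.1] w 0.0432 j [ 0.22  0.13  1.64 -0.    1.37 -1.59]
turn [-0.02 -0.11  0.11] shift [-0.0002 -0.0004  0.0442]
```

View pics/rect2.png

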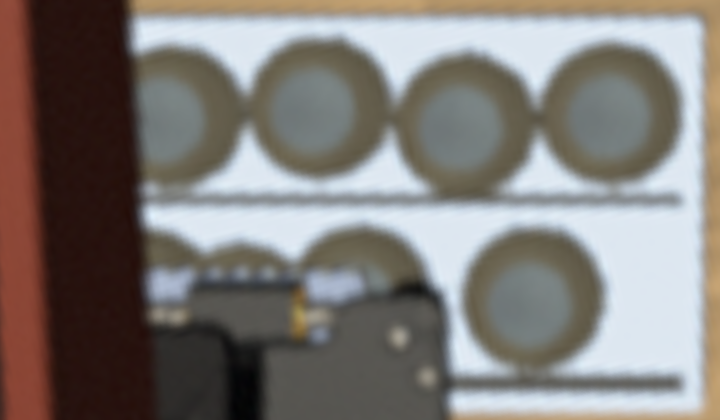

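The near cell now shows four nuggets in one row at (612,110), (462,125), (318,108) and (165,115). I'll press the far cell the same way.

>>> arm_command --increments '[[[0,0,0],[0,0,0.02],0.2],[[0,0,0],[0,0,0.035],0.2],[[0,0,0],[0,0,0.045],0.2],[[0,0,0],[0,0,0.05],0.2],[[0,0,0],[0,0,0.052],0.2],[[0,0,0],[0,0,0.054],0.2],[[0,0,0],[0,0,0.056],0.2],[[0,0,0],[0,0,0.0575],0.2]]'

```text
time: 10.6
tcp_pos: [0.5489, 0.2035, 0.1785]
orientation: [-0.381, 3.117, 0.0]
force: [1.1, -0.8, -3.3]
gripper_width: 0.0436
```

>>> arm_command --increments '[[[0,0,0],[0,0,0.0015],0.2],[[0,0,0],[0,0,0.003],0.2]]'

```text
time: 10.8
tcp_pos: [0.5488, 0.2035, 0.1752]
orientation: [-0.381, 3.118, 0.0]
force: [0.4, -0.4, -2.7]
gripper_width: 0.0437
```

>>> arm_command --increments '[[[0,0,0],[0,0,0.0015],0.2],[[0,0,0],[0,0,0.003],0.2]]'

```text
time: 11.0
tcp_pos: [0.5486, 0.2034, 0.172]
orientation: [-0.381, 3.118, 0.0]
force: [-0.1, 0.4, -2.4]
gripper_width: 0.0435
```

>>> arm_command --increments '[[[0,0,0],[0,0,0.0015],0.2],[[0,0,0],[0,0,0.003],0.2]]'

```text
time: 11.2
tcp_pos: [0.5486, 0.2033, 0.169]
orientation: [-0.381, 3.118, -0.0]
force: [-0.5, -0.8, -3.5]
gripper_width: 0.044
```

>>> arm_command --increments '[[[0,0,0],[0,0,0.0015],0.2],[[0,0,0],[0,0,0.003],0.2]]'

```text
time: 11.4
tcp_pos: [0.5491, 0.203, 0.1667]
orientation: [-0.381, 3.117, -0.001]
force: [-0.4, -2.4, 0.8]
gripper_width: 0.0437
```

>>> arm_command --increments '[[[0,0,0],[0,0,0.0015],0.2],[[0,0,0],[0,0,0.003],0.2]]'

```text
time: 11.6
tcp_pos: [0.5492, 0.2032, 0.1637]
orientation: [-0.381, 3.117, -0.001]
force: [-0.3, -2.3, 3.0]
gripper_width: 0.044
```

>>> arm_command --increments '[[[0,0,0],[0,0,0.0015],0.2],[[0,0,0],[0,0,0.003],0.2]]'

```text
time: 11.8
tcp_pos: [0.5481, 0.2038, 0.1594]
orientation: [0.381, -3.118, -0.002]
force: [-0.4, -0.2, -4.0]
gripper_width: 0.044
```

>>> arm_command --increments '[[[0,0,0],[0,0,0.001],0.2],[[0,0,0],[0,0,0.0015],0.2]]'

```text
time: 12.0
tcp_pos: [0.5478, 0.2038, 0.1579]
orientation: [0.381, -3.117, -0.001]
force: [-1.4, 1.9, 1.1]
gripper_width: 0.0436
```

>>> arm_command --increments '[[[0,0,0],[0,0,0.001],0.2],[[0,0,0],[0,0,0.001],0.2]]'

```text
time: 12.2
tcp_pos: [0.5483, 0.2038, 0.1579]
orientation: [0.381, -3.118, -0.001]
force: [-2.1, 1.9, 3.7]
gripper_width: 0.0436
```

>>> arm_command --increments '[[[0,0,0],[0,0,-0.01],0.2],[[0,0,0],[0,0,-0.04],0.2],[[0,0,0],[0,0,-0.075],0.2],[[0,0,0],[0.005,-0.012,-0.085],0.2],[[0,0,4],[0.02,-0.05,-0.085],0.2],[[0,0,8],[0.038,-0.09,-0.085],0.2],[[0,0,12],[0.055,-0.13,-0.085],0.2],[[0,0,16],[0.072,-0.17,-0.085],0.2],[[0,0,20],[0.09,-0.21,-0.085],0.2],[[0,0,22],[0.106,-0.25,-0.085],0.2]]'

```text
time: 13.2
tcp_pos: [0.5043, -0.0671, 0.2414]
orientation: [-0.225, -3.132, 0.001]
force: [-0.1, 0.3, -3.8]
gripper_width: 0.0434
```

```bash
python3 m6.py pics/rect3.png; python3 go.py .494 -.136 .235 78.6
```

```text
0.67 [150.2, 444.1] [ 146. -474.]
0.61 [273.0, 295.3] [-38. -88.]
0.58 [250.9, 258.3] [ 28. -21.]
t 13.3 tcp [ 0.5042 -0.0704  0.2415] yaw 81.5 F [-0.5  1.  -3.9] w 0.0438 j [-0.29 -0.06  1.82 -0.    1.38 -1.71]
turn [-0.18 -0.05  2.95] shift [ 0.0005 -0.0664  0.0067]
```

View pics/rect3.png

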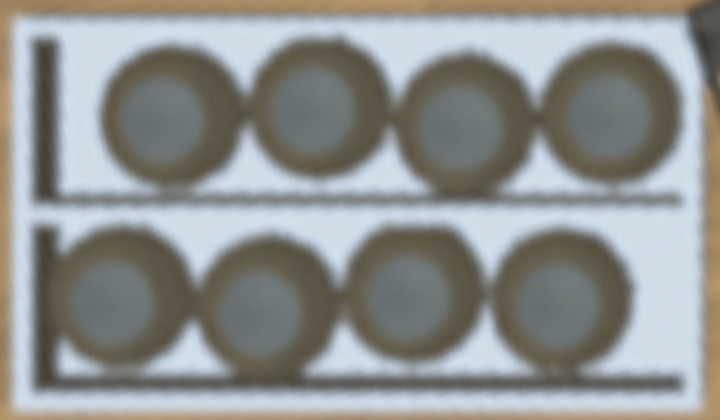

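Both cells now show four separate nuggets in a single row, with equal discs and no overlaps. I'll set the tamper down at its old spot, which is open bench.

>>> arm_command --increments '[[[-0.2,0,1],[0,-0.03,0.006],0.2],[[-0.2,0,3],[0,-0.055,0.007],0.2],[[-0.2,0,3],[0,-0.066,0.01],0.2],[[-0.2,0,3],[0,-0.066,0.04],0.2],[[-0.2,0,3],[0,-0.066,0.08],0.2],[[-0.2,0,3],[0,-0.066,0.105],0.2],[[-0.2,0,3],[0,-0.066,0.117],0.2],[[-0.2,0,3],[0,-0.066,0.122],0.2],[[-0.2,0,3],[0,-0.066,0.124],0.2]]'

```text
time: 14.2
tcp_pos: [0.497, -0.1301, 0.1189]
orientation: [0.302, 3.126, 0.005]
force: [0.6, -0.1, -3.9]
gripper_width: 0.0438
```

>>> arm_command --increments '[[[0,0,0],[0,0,0.001],0.2],[[0,0,0],[0,0,0.002],0.2]]'

```text
time: 14.4
tcp_pos: [0.4977, -0.1305, 0.118]
orientation: [0.302, 3.124, 0.004]
force: [-0.6, 0.4, -3.8]
gripper_width: 0.0438
```

```bash
python3 go.py .494 -.136 .114 78.6
```

```text
t 14.4 tcp [ 0.4977 -0.1305  0.118 ] yaw 78.9 F [-0.6  0.4 -3.8] w 0.0438 j [-0.41  0.08  1.93  0.    1.14 -1.79]
turn [0.17 0.15 0.35] shift [ 0.0026 -0.0061  0.0039]
```

>>> arm_command --increments '[[[0.15,0.15,0],[0,0,0.001],0.2],[[0.15,0.15,0],[0,0,0.002],0.2],[[0.15,0.15,0],[0,0,0.003],0.2],[[0.15,0.15,0],[0,0,0.003],0.2]]'

```text
time: 14.8
tcp_pos: [0.4969, -0.1302, 0.114]
orientation: [-0.303, -3.125, -0.001]
force: [-0.2, 0.4, -1.0]
gripper_width: 0.0438
```

>>> arm_command --increments '[[[0,0,0],[0,0,0.0007],0.2],[[0,0,0],[0,0,0.0007],0.2]]'

```text
time: 15.0
tcp_pos: [0.497, -0.1302, 0.1139]
orientation: [-0.303, -3.125, -0.002]
force: [-2.7, 2.3, 5.9]
gripper_width: 0.0438
```

>>> arm_command --increments '[[[0,0,0],[0,0,-0.0003],0.52],[[0,0,0],[0,0,-0.0003],0.55],[[0,0,0],[0,0,-0.0003],0.6],[[0,0,0],[0,0,-0.0003],0.7],[[0,0,0],[0,0,-0.0003],0.8],[[0,0,0],[0,0,-0.0003],0.95],[[0,0,0],[0,0,-0.0003],0.95],[[0,0,0],[0,0,-0.0003],0.95]]'

```text
time: 15.8
tcp_pos: [0.4966, -0.1301, 0.1131]
orientation: [-0.303, -3.124, -0.002]
force: [-0.1, 0.3, -0.6]
gripper_width: 0.0803
```

>>> arm_command --increments '[[[0,0,0],[0,0,0],0.95],[[0,0,0],[0,0,-0.01],0.95],[[0,0,0],[0,0,-0.03],0.95],[[0,0,0],[0,0,-0.07],0.95],[[0,0,0],[0,0,-0.11],0.95],[[0,0,0],[0,0,-0.15],0.95],[[0,0,0],[0.04,0,-0.17],0.95],[[0,0,0],[0.06,0,-0.17],0.95],[[0,0,0],[0.06,0,-0.17],0.95]]'

```text
time: 16.7
tcp_pos: [0.4373, -0.1186, 0.2851]
orientation: [0.303, 3.127, 0.0]
force: [0.8, -0.9, -0.1]
gripper_width: 0.0824
```

```bash
python3 go.py .494 -.136 .235 78.6; python3 - <<'E'
from h import *
im=manip.grab_frame("scene"); a=cv2.imread("pics/scene0.png")
cv2.imwrite("pics/end.png",cv2.resize(im[160:360,90:500],None,fx=1.95,fy=1.95))
c=cam("scene"); S=manip.silhouettes("tamper_grip","scene"); q,f=fit([(c,S[0]["pixels"])],TAMP,[.497,-.13,-.2]); print(q,f)
E
```

```text
t 16.7 tcp [ 0.4373 -0.1186  0.2851] yaw 78.9 F [ 0.8 -0.9 -0.1] w 0.0824 j [-0.44 -0.23  1.89  0.    1.48 -1.82]
turn [ 0.01 -0.    0.32] shift [-0.059  -0.0062  0.0501]
[ 0.49790429 -0.13138666 -0.34274402] 0.11375750624114433
```

View pics/end.png

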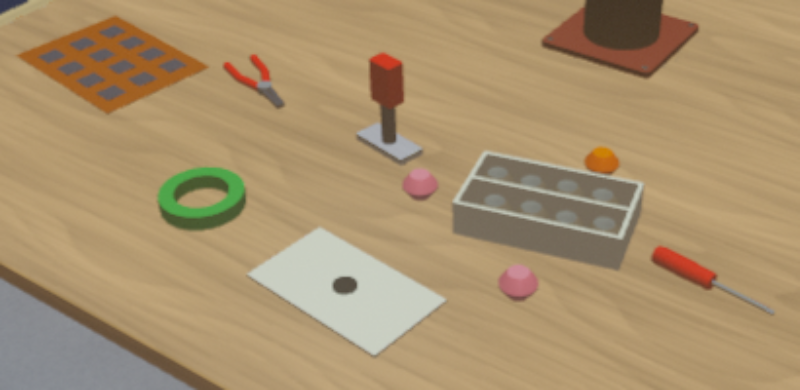

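The tamper stands upright at (388,110), released. Both cells are level below the rim, and the bystanders and look-alikes have not moved.

```bash
python3 -c "
from rig import manip
print(manip.hand_in())"
```

```text
the job is handed in; nothing more can be done
None
```

The job is done and handed in at about 17 s of the 61 s allowed. I gripped the tamper by its red grip, pressed each cell once, stood it back on open bench within about 6 mm of its starting place, and let go.

- **Pressing:** the perched nugget in each cell dropped on the first press. Readings while pressing stayed below about 8 N at the wrist. In both cells the plate ended on the nuggets about 44 mm above the bench, the height of a level layer.
- **Last pictures:** the top view after pressing showed four separate nuggets in a single row in each cell. The final scene view showed the nuggets below the rim and the tamper upright and free. The cover, pliers, tape, screwdriver and look-alikes appeared unmoved; I judged that by eye.
- **Disagreements:**
    - The network reported only a few of the nuggets, and one of its detections lay outside the foot, so I relied on the pictures for the count.
    - The last scene fit gave the tamper's yaw as about -20° against -11° from the gripper. That view also read about 8° too low before the grasp, and it doesn't affect the outcome.

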